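Lock the dividing turntable with its index pin

TASK

The turntable that carries the fluted plaster model stands between two stations and must be locked. Take the index pin out of its wooden rest, put it through the bush in the table top so that its tip rests on the dividing plate hidden underneath, and, pressing lightly (the plate scores if the tip bears on it with more than about 30 N), turn the table while feeling for a hole until the pin drops in; either way round will do. Then push it fully home, its collar on the bush, and let go; do not touch the model or disturb the other things on the bench.

Things in the scene. Friction and masses are not known exactly. Their poses are not given: they have to be found in the camera images.
- pin: Steel index pin, 80 mm long, about 0.15 kg, upright in the rest at first. Origin: centre of the tip's end; +z towards the knob. Shank 10 mm in diameter and 40 mm long, its last 8 mm tapering to a flat tip 5 mm wide; then a collar 26 mm in diameter (40 to 45 mm from the tip); then the knurled round knob to grip, 24 mm in diameter (45 to 80 mm from the tip).
- rest: Wooden block 60 x 115 x 55 mm, fixed to the bench, with two holes along its top 60 mm apart. Origin: centre of its underside, +y along its length. The pin stands in the wider hole, 28 mm from the middle towards -y, with its collar on the block's top; the tip is then 15 mm above the bench. Lift the pin 40 mm to free it.
- base: The turntable's green cast foot, fixed to the bench. Origin: on the vertical turning axis, at bench height; z up.
- plate (a point): Centre, on the turning axis, of the upper face (46 mm above the bench) of the brass dividing plate, a disc 330 mm wide hidden under the table top. It does not turn. It has 12 through holes 11.5 mm wide, 30 degrees apart, on a circle of 148 mm radius (that of the bush), but is clamped at an unknown angle. At the start the holes next to the bush are 8 to 70 mm from it along the circle, one each way.
- table_top (a joint): Angle of the table top about the vertical axis, rad, positive anticlockwise seen from above; free to turn 3 rad either way. It turns stiffly (about 4 N at the bush) and stays where it is left. The top is an aluminium disc 344 mm in diameter; its underside is 50 mm and its upper face 64 mm above the bench.
- bush (a point): Centre of the mouth, 70 mm above the bench, of the dark steel bush in the table top, 148 mm from the turning axis. Outer diameter 30 mm, 6 mm proud of the table; bore 11.5 mm, 20 mm long, right through, with a countersink 20 mm wide and 5 mm deep. With the tip on the dividing plate the collar is 16 mm above the bush; fully home it sits on the bush, the tip 30 mm above the bench.
- model: Fluted white plaster model, 112 mm in diameter, on a round plaster bat 160 mm in diameter and 22 mm thick, stuck down in the middle of the table top and turning with it. Origin: centre of the bat's underside; 180 mm tall in all. Its face is soft: do not touch it.
- mould: Two-part plaster mould held with rubber straps, 85 x 89 x 85 mm, loose on the bench. Origin: centre of its underside.
- bowl: White bowl, 110 mm in diameter, 50 mm high, loose on the bench. Origin: centre of its underside.
- gouge: Wood-handled fluting gouge, 190 mm long, lying on the bench. Origin: near its middle, at bench height.
Not all that is in view belongs to the job. What is meant by the pin is not orange or yellow, and is the smaller of those in its own colour.

How it is judged (in metres and radians):
On the way:
1. the pin is through the bush and its tip rests on the dividing plate (horizontal distance between pin and bush below 0.004 m and z of pin in the frame of base between 0.0435 and 0.049 m), for 0.1 s.
At the end, for the whole second after the job is handed in: The pin stands upright (within 0.08 rad) in the bush (tip within 4 mm of its axis), dropped through the dividing plate and home to within 3 mm (tip less than 33 mm above the bench; 30 mm is fully home), pin and table at rest (horizontal distance between pin and bush below 0.004 m and z of pin in the frame of base below 0.033 m and angle between pin's own z axis and vertical below 0.08 rad and linear speed of pin below 0.01 m/s and velocity of joint table_top between -0.02 and 0.02 rad/s); the robot touches nothing.
It fails at once if the pin's tip bears on the dividing plate with more than 30 N (contact force between pin and base above 30 N).
It fails at once if the plaster model is touched (more than 2 N) (contact force between model and anything else above 2 N).
It fails at once if the mould, the bowl or the gouge is moved by more than 20 mm (distance of any of mould, bowl, gouge from where it was at the start of the episode above 0.02 m).
It also fails if it takes over 72 s, if anything falls off the work surface, if the arm or the gripper's body presses on something with over 40 N, if the wrist force passes 120 N, or if a joint passes its speed limit or range.

ROBOT

A 6-joint arm with a two-finger parallel gripper is mounted at the origin on the work surface. World frame = base frame: x ahead of the robot, y to its left, z up, the work surface at z = 0. Lengths are in m, angles in degrees, forces in N, time in s.
With the tool pointing down it reaches from about 0.35 to 0.875 m from the base axis. Payload 4.2 kg.
Tool frame: the origin (TCP) lies on the centre line of the jaws, within the pads' length; the fingertips stand 19 mm ahead of it and the grasp point (between the pads) is the TCP; x points along the fingers, y is the direction in which the jaws open and shut, and the axes are right-handed (so a half turn about x gives the same grasp; the last joint's range is limited). The gripper opens to 87 mm and grips with 3 to 60 N. Pads are 19 mm wide; open, the fingers measure 117 mm over their backs; the gripper's body (75 mm by 190 mm) begins 51 mm behind the grasp point.
Start: joints at [-59.725, 22.042, 0.453, 0, -68.411, -14.817], TCP at [0.167, -0.602, 0.242] pointing down, gripper open.
Joint ranges: [-179.83, 179.83], [-69.29, 118.12], [-61.27, 80.66], [-181.25, 117.63], [-171.15, -9.14], [-177.46, 177.46]. Speed limits (degrees/s): [159.86, 159.86, 180, 180, 180, 180].

INTERFACE

Orientations are given as a 3x3 rotation matrix whose columns are the frame's x, y, z axes.
In Python, from station import r, viewer, job, spotter gives the robot as it stands.
- The arm moves only by the tool play_rows, never from a script. Its argument "commands" is a list of rows, each an object of numbers: "fingers": the gripper command: -1 is fully open, 1 is shut, values between are in proportion; "tx", "ty", "tz": the shift along the tool's x, y, z normalised to -1 to 1, where 1 is 750 mm; "ax", "ay", "az": the turn, a rotation vector about the tool's x, y, z normalised to -1 to 1, where 1 is pi rad. In form: [{"fingers": .., "tx": .., "ty": .., "tz": .., "ax": .., "ay": .., "az": ..}, ...]. A call has 1 to 5 rows; each row is the pose to reach, as a shift and turn from the pose commanded when the call began, along the tool's axes at that moment, turning the shorter way round; what a row does not reach only later rows make up. A row lasts 1/12 s, in which the tool goes at most 41.7 mm and 7.16 degrees, less where a joint would pass 70% of its speed; a pose out of reach is approached as far as the arm can. A call with a number of a shift or a turn outside -1 to 1 is refused whole. A call with a gripper value outside its range is refused whole. The fingers move at their own pace and stop on an object; the grip force is fixed at half the most. Time passes only in rows, so rows that repeat a pose let the fingers close. It gives the time, the measured TCP pose, the force and the opening at its end, in the units of the state.
- r.sense(): the state, without advancing time (a new reading comes with each control period).
- viewer.capture(name): name is "side" or "top"; returns a dict with "image" (480x640x3 uint8, red, green, blue), "fx", "fy", "cx", "cy" (pixels), "R" (3x3) and "t" (3): a world point X has camera coordinates R X + t. Camera axes: x right, y down, z forward; pixel columns grow to the right and rows downward; lengths in m; the calibration is good to about 2 mm. A picture is of the moment at which its call begins. There is no depth.
- job.finish_job(): hands the job in, once; it reports no verdict.
Trained networks look in a picture, given as the dict that the camera call returned (one of the last four; its "shot" number tells which), for a name from the list of things; names that differ only in an ending like _2 or _b are one class to them, and where a whole thing is asked for, a point or a joint stands for the part that bears it (a point fixed in the world has none). Each returns a list of dicts, best first, with "score" (0 to 1); they miss things now and then, are a little off and sometimes report something else, mostly with a low value. They report only what shows in the picture. A call takes as long as a camera call. They do not tell look-alikes from the thing itself.
- spotter.find_in(name, picture): "uv" ([column, row] in pixels, amid what is visible of it).
- spotter.silhouettes(name, picture): "region" (480x640 bool, what is visible of it) and "uv" ([column, row] in pixels, amid what is visible of it).
The state is a dict: "time_s": time; "joints": joint angles; "joint_velocities": joint speeds; "effort": joint torques, N m; "tcp_pos": TCP position; "ee_rot": TCP orientation; "wrist_force": force on the tool from outside, world axes, zero at the start; "moment": the same for the moment, N m; "gripper_width": opening from 0.0 (shut) to 1.0 (fully open).
Only numpy, scipy, OpenCV 4.12 (cv2) and the standard library are available. Lean on these libraries where they do the work, as an engineer would, in place of code of your own. Each camera call takes 0.05 s, during which the arm holds its last target. There are 200 camera calls.

## Working session

There is one attempt and no reset: what is moved stays moved. The work goes in short steps, Python scripts to look and compute and a tool call to move; the robot and the scene stay as the last step left them, time stands still between calls to the robot, and variables do not carry over. Pictures are saved under pics/ and viewed, about 8 in all and at most 12, crops included, and the job is handed in when it is done.

Besides the shell and the picture viewer there is one more tool, called after "Call:" by a JSON object that holds its "op" and its "data". play_rows: Moves the arm, as the interface text tells. Its arguments: {"type":"object","properties":{"commands":{"type":"array"}},"required":["commands"]}

```bash
ls; mkdir -p pics
cat > h.py <<'E'
import numpy as np, cv2
from station import r, viewer, job, spotter
def save(img,n): cv2.imwrite('pics/'+n,cv2.cvtColor(np.ascontiguousarray(img),cv2.COLOR_RGB2BGR))
def proj(c,X):
    p=np.asarray(c['R'])@np.asarray(X,float)+np.asarray(c['t']); return np.array([c['fx']*p[0]/p[2]+c['cx'],c['fy']*p[1]/p[2]+c['cy']])
def ray(c,uv):
    R=np.asarray(c['R']);d=R.T@np.array([(uv[0]-c['cx'])/c['fx'],(uv[1]-c['cy'])/c['fy'],1]);return -R.T@np.asarray(c['t']),d/np.linalg.norm(d)
def atz(c,uv,z):
    o,d=ray(c,uv);return o+d*(z-o[2])/d[2]
def tri(c1,u1,c2,u2):
    o,d=ray(c1,u1);p,e=ray(c2,u2)
    s=np.linalg.lstsq(np.stack([d,-e],1),p-o,rcond=None)[0]
    a,b=o+s[0]*d,p+s[1]*e;return (a+b)/2,np.linalg.norm(a-b)
E
python3 - <<'E'
from h import *
C={}
for n in('side','top'):
    c=viewer.capture(n);C[n]=c;save(c['image'],n+'0.png')
    print(n,c['fx'],np.round(c['R'],3).tolist(),np.round(c['t'],3), np.round(-np.asarray(c['R']).T@c['t'],3))
    for k in['pin','rest','base','table_top','bush','model','mould','bowl','gouge']:
        try: print(k,[(np.round(d['uv']).tolist(),round(d['score'],2)) for d in spotter.find_in(k,c)[:5]])
        except Exception as e: print(k,e)
s=r.sense();print(s['tcp_pos'],s['ee_rot'],s['wrist_force'],s['time_s'])
E
```

```text
pics
side 577.5021661845623 [[0.882, 0.47, -0.019], [0.269, -0.538, -0.799], [-0.386, 0.7, -0.601]] [-0.432 -0.094  1.487] [ 0.98  -0.888  0.81 ]
pin [([136.0, 332.0], 0.66), ([202.0, 392.0], 0.6), ([156.0, 358.0], 0.56)]
rest [([224.0, 346.0], 0.96)]
base [([360.0, 327.0], 0.59)]
table_top []
bush [([355.0, 264.0], 0.81)]
model [([357.0, 246.0], 0.83)]
mould [([374.0, 167.0], 0.79)]
bowl [([302.0, 382.0], 0.77)]
gouge [([445.0, 191.0], 0.62)]
top 528.1265587988521 [[-0.003, -1.0, 0.0], [-0.997, 0.003, -0.077], [0.077, -0.0, -0.997]] [-0.045  0.528  1.131] [ 0.439 -0.046  1.168]
pin [([521.0, 299.0], 0.88), ([527.0, 261.0], 0.76), ([474.0, 273.0], 0.71)]
rest [([455.0, 283.0], 0.63)]
base []
table_top [([324.0, 214.0], 0.89)]
bush [([328.0, 214.0], 0.73)]
model [([324.0, 212.0], 0.89)]
mould [([145.0, 284.0], 0.64)]
bowl [([466.0, 197.0], 0.59)]
gouge [([142.0, 189.0], 0.55)]
[ 0.16658932 -0.6023615   0.24154551] [[-1.16739397e-05 -2.66537680e-01  9.63824499e-01]
 [ 4.94841050e-06  9.63824499e-01  2.66537680e-01]
 [-1.00000000e+00  7.88094409e-06 -9.93269126e-06]] [ 0.34366413  0.16093891 -0.32984722] 1.0
```

View pics/side0.png

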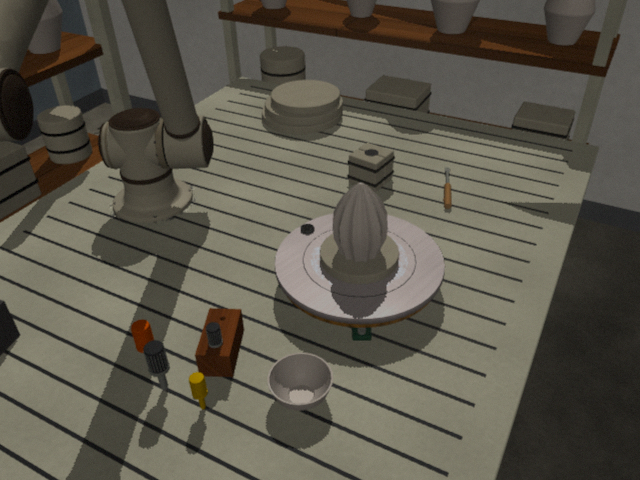

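View pics/top0.png

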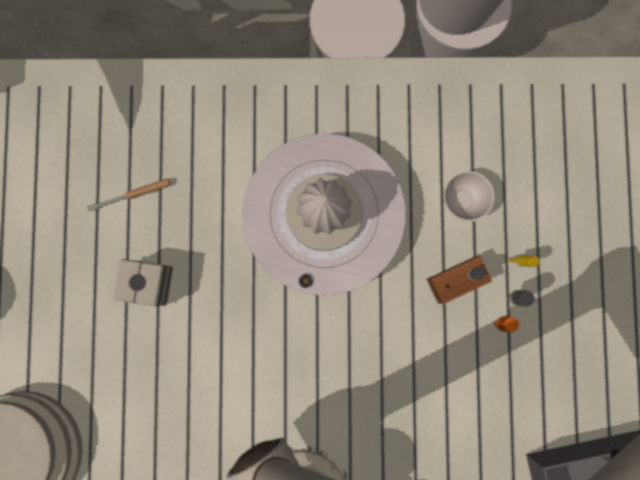

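The side picture shows pin candidates at steel (214,335) in the rest, larger steel (156,358), orange (142,335) and yellow (200,388). The one in the rest fits: it is steel and the smaller. The bush is at side (307,229), top (306,281). One enlarged crop to confirm.

Run:
```python
from h import *
a=viewer.capture('side');b=viewer.capture('top')
def cr(im,x,y,w,h,W,H): return cv2.resize(im[y:y+h,x:x+w],(W,H),interpolation=cv2.INTER_CUBIC)
A=cr(a['image'],120,300,130,100,400,300) ; B=cr(b['image'],420,240,130,100,400,300)
D=cr(a['image'],280,210,60,45,400,300);E=cr(b['image'],276,258,60,45,400,300)
save(np.vstack([np.hstack([A,B]),np.hstack([D,E])]),'crop1.png')
for n,c in(('s',a),('t',b)):
  for k in('pin','rest','table_top','model','base'):
    for d in spotter.silhouettes(k,c)[:3]:
        m=d['region'];ys,xs=np.nonzero(m);print(n,k,np.round(d['uv'],1),round(d['score'],2),m.sum(),xs.min(),xs.max(),ys.min(),ys.max(),cv2.fitEllipse(np.stack([xs,ys],1).astype(np.float32)[cv2.convexHull(np.stack([xs,ys],1).astype(np.int32),returnPoints=False)[:,0]])[0:2] if len(xs)>30 else '')
```

```text
s pin [152.8 373.6] 0.87 687 140 168 358 390 ((154.64187622070312, 373.6712646484375), (24.360836029052734, 36.63032913208008))
s pin [169.1 433.1] 0.75 515 152 195 409 444 ((171.96804809570312, 426.56097412109375), (16.332223892211914, 55.715782165527344))
s pin [187.1 370.7] 0.59 795 160 209 358 389 ((185.43983459472656, 372.38690185546875), (22.956802368164062, 54.87805938720703))
s rest [225.2 343. ] 0.71 2290 195 243 309 377 ((220.01809692382812, 342.1215515136719), (47.820011138916016, 80.84101867675781))
s table_top [359.4 265.3] 0.57 16076 275 444 183 324 ((360.2065734863281, 256.95294189453125), (139.88238525390625, 167.8440399169922))
s model [361.7 243.5] 0.6 5524 320 398 183 283 ((358.8119201660156, 238.231201171875), (79.6892318725586, 101.9089126586914))
s model [443.  190.8] 0.47 244 444 451 168 208 ((447.4483337402344, 189.9533233642578), (7.663150787353516, 48.087005615234375))
s base [360.  326.5] 0.86 580 301 423 308 340 ((368.0677185058594, 382.31494140625), (84.54668426513672, 84.7397232055664))
s base [371.8 168.1] 0.65 1686 348 394 143 191 ((370.5911560058594, 
[... 397 characters left out ...]
75), (11.763238906860352, 17.278839111328125))
t rest [454.6 283.3] 0.78 1649 426 490 256 303 ((458.2105407714844, 280.0025634765625), (36.31367111206055, 75.87598419189453))
t table_top [326.9 213.5] 0.94 20417 243 404 135 295 ((323.6346435546875, 213.9886474609375), (160.67063903808594, 162.17884826660156))
t table_top [472.1 274.6] 0.51 173 467 484 268 279 ((475.4594421386719, 273.57080078125), (12.602051734924316, 17.179006576538086))
t model [326.5 212.2] 0.58 4617 286 361 174 250 ((323.5174255371094, 211.95855712890625), (76.17581939697266, 76.98257446289062))
t base [325.5 213.1] 0.54 4657 286 362 174 250 ((323.3954162597656, 212.0884552001953), (76.43529510498047, 77.58171844482422))
```

View pics/crop1.png

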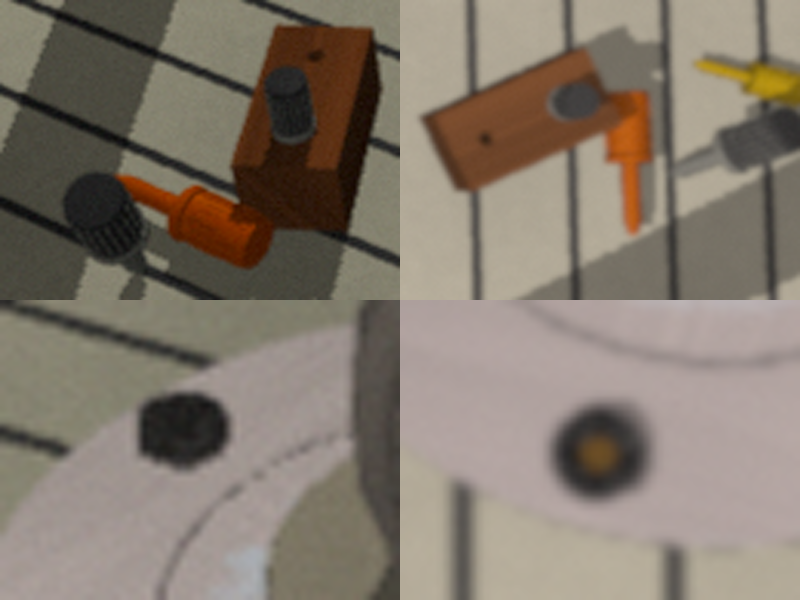

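The crop confirms the small steel pin standing in the rest, with its knob top at side about (213,326), top about (477.5,272.5). The large steel, orange and yellow ones have toppled beside it. The bush is at side (307.6,229.5), top (306,281).

Run:
```python
from h import *
a=viewer.capture('side');b=viewer.capture('top')
print('pin',tri(a,(213.5,326),b,(477.5,272.3)), atz(b,(477.5,272.3),.095),atz(a,(213.5,326),.095))
print('bush',tri(a,(307.6,229.5),b,(306,281)),atz(b,(306,281),.07),atz(a,(307.6,229.5),.07))
print('axis',atz(b,(323.6,214),.064), 'bat',atz(b,(323.5,212),.086))
m=max(spotter.silhouettes('rest',b),key=lambda d:d['score'])['region'].astype(np.uint8)
cn=max(cv2.findContours(m,0,2)[0],key=cv2.contourArea);print(cv2.minAreaRect(cn))
# corner of the rest top from crop
P=[(420+x/3.077,240+y/3.077) for x,y in((25,118),(70,188),(180,48))]
for p in P: print(atz(b,p,.055))
print('other hole',atz(b,(420+86/3.077,240+138/3.077),.055))
from cv2 import cvtColor
t=b['image'];save(cv2.resize(t[180:380,400:600],(600,600)),'x.png')
for n,c in(('s',a),('t',b)): print(n,[(np.round(d['uv']).tolist(),round(d['score'],2)) for d in spotter.find_in('pin',c)])
```

```text
pin (array([ 0.4758353 , -0.3630579 ,  0.09543468]), np.float64(0.0008619566799982591)) [ 0.47619458 -0.3629189   0.095     ] [ 0.47513857 -0.3629424   0.095     ]
bush (array([ 0.46183284, -0.01256238,  0.06637662]), np.float64(0.003927697012012103)) [ 0.46009373 -0.013707    0.07      ] [ 0.46597441 -0.01572598  0.07      ]
axis [ 0.601147   -0.05074238  0.064     ] bat [ 0.60207942 -0.05045742  0.086     ]Traceback (most recent call last):
  File "<stdin>", line 6, in <module>
ValueError: max() iterable argument is empty
```

```bash
cat >> h.py <<'E'
def go(X,yaw=None):
    s=r.sense();R=np.asarray(s['ee_rot']);p=np.asarray(s['tcp_pos']);d=R.T@(np.array(X)-p)
    y0=np.degrees(np.arctan2(R[1,1],R[0,1]));
    print('t',round(s['time_s'],2),'tcp',np.round(p,4),'yaw',round(y0,1),'F',np.round(s['wrist_force'],1),'w',round(s['gripper_width'],3))
    print('txyz',np.round(d/.75,4),'ax',round(-(yaw-y0)/180,4) if yaw is not None else 0, 'dist',np.linalg.norm(d))
E
python3 -c "
from h import *
go((.476,-.363,.2),75.5)"
```

```text
t 1.75 tcp [ 0.1666 -0.6024  0.2416] yaw 105.5 F [-0.3 -0.1  0.3] w 1.0
txyz [0.0554 0.1976 0.4827] ax 0.1665 dist 0.3933783366825882
```

Call:
{"op": "play_rows", "data": {"commands": [{"fingers":-1,"tx":0.053,"ty":0.198,"tz":0.483,"ax":0.167,"ay":0,"az":0},{"fingers":-1,"tx":0.053,"ty":0.198,"tz":0.483,"ax":0.167,"ay":0,"az":0},{"fingers":-1,"tx":0.053,"ty":0.198,"tz":0.483,"ax":0.167,"ay":0,"az":0},{"fingers":-1,"tx":0.053,"ty":0.198,"tz":0.483,"ax":0.167,"ay":0,"az":0},{"fingers":-1,"tx":0.053,"ty":0.198,"tz":0.483,"ax":0.167,"ay":0,"az":0}]}}

```text
time_s: 2.17
tcp_pos: [0.3229, -0.4814, 0.2217]
ee_rot: [[0.0, 0.258, 0.966], [-0.001, 0.966, -0.258], [-1.0, -0.0, 0.0]]
wrist_force: [1.4, -1.0, 0.6]
gripper_width: 1.0
```

```bash
python3 -c "
from h import *
go((.476,-.363,.16),75.5)"
```

```text
t 2.17 tcp [ 0.3229 -0.4814  0.2217] yaw 75.1 F [ 1.4 -1.   0.6] w 1.0
txyz [0.0823 0.2052 0.1565] ax -0.0024 dist 0.203149458561061
```

Call:
{"op": "play_rows", "data": {"commands": [{"fingers":-1,"tx":0.08,"ty":0.2,"tz":0.15},{"fingers":-1,"tx":0.08,"ty":0.2,"tz":0.15},{"fingers":-1,"tx":0.08,"ty":0.2,"tz":0.15},{"fingers":-1,"tx":0.08,"ty":0.2,"tz":0.15},{"fingers":-1,"tx":0.08,"ty":0.2,"tz":0.15}]}}

```text
$.commands[0]: bad value
```

Run:
```python
from h import *
go((.476,-.363,.082),75.5)
a=viewer.capture('side');b=viewer.capture('top')
A=cv2.resize(a['image'][250:400,120:320],(400,300));B=cv2.resize(b['image'][200:350,400:600],(400,300));save(np.hstack([A,B]),'c2.png')
go((.476,-.363,.082),75.5)
```

```text
t 2.17 tcp [ 0.3229 -0.4814  0.2217] yaw 75.1 F [ 1.4 -1.   0.6] w 1.0
txyz [0.1863 0.2052 0.1565] ax -0.0024 dist 0.23871082975884592
t 2.27 tcp [ 0.3257 -0.4792  0.2212] yaw 75.7 F [-0.2 -1.1 -0.6] w 1.003
txyz [0.1857 0.1995 0.1559] ax 0.0011 dist 0.2355421560831652
```

View pics/c2.png

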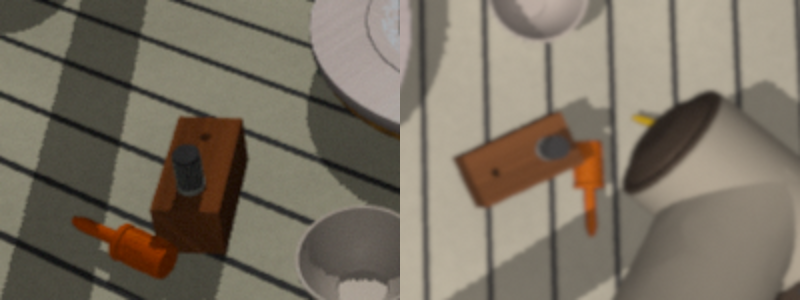

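The view shows the pin still upright in the rest (crop 188,165), so nothing has changed. I'm resending the move with all fields filled in.

Call:
{"op": "play_rows", "data": {"commands": [{"fingers":-1,"tx":0.08,"ty":0.1995,"tz":0.156,"ax":0,"ay":0,"az":0},{"fingers":-1,"tx":0.08,"ty":0.1995,"tz":0.156,"ax":0,"ay":0,"az":0},{"fingers":-1,"tx":0.08,"ty":0.1995,"tz":0.156,"ax":0,"ay":0,"az":0},{"fingers":-1,"tx":0.08,"ty":0.1995,"tz":0.156,"ax":0,"ay":0,"az":0},{"fingers":-1,"tx":0.08,"ty":0.1995,"tz":0.156,"ax":0,"ay":0,"az":0}]}}

```text
time_s: 2.68
tcp_pos: [0.4745, -0.3655, 0.1609]
ee_rot: [[-0.0, 0.251, 0.968], [0.0, 0.968, -0.251], [-1.0, 0.0, -0.0]]
wrist_force: [0.2, -1.2, 0.2]
gripper_width: 0.999
```

Run:
```python
from h import *
go((.476,-.363,.082),75.5)
for i in range(2): viewer.capture('side')
a=viewer.capture('side');b=viewer.capture('top')
A=cv2.resize(a['image'][260:360,150:280],(390,300));B=cv2.resize(b['image'][220:320,410:540],(390,300));save(np.hstack([A,B]),'c3.png')
go((.476,-.363,.082),75.5)
```

```text
t 2.68 tcp [ 0.4745 -0.3655  0.1609] yaw 75.5 F [ 0.2 -1.2  0.2] w 0.999
txyz [0.1052 0.0038 0.0011] ax -0.0002 dist 0.07892840780803052
t 2.88 tcp [ 0.4733 -0.3667  0.1612] yaw 75.5 F [-0.1 -1.3  0.5] w 1.003
txyz [0.1056 0.0056 0.0023] ax 0.0 dist 0.07932539193066368
```

View pics/c3.png

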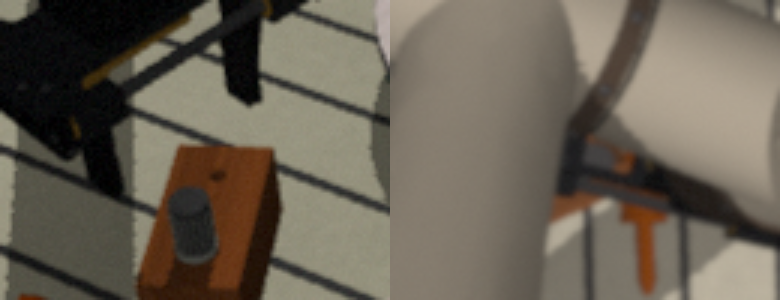

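The hand is over the pin with its jaws straddling it (side crop, fingers at (105,180) and (240,90), knob at (190,205)). Descending, then closing.

Call:
{"op": "play_rows", "data": {"commands": [{"fingers":-1,"tx":0.03,"ty":0.0055,"tz":0.0023,"ax":0,"ay":0,"az":0},{"fingers":-1,"tx":0.06,"ty":0.0055,"tz":0.0023,"ax":0,"ay":0,"az":0},{"fingers":-1,"tx":0.09,"ty":0.0055,"tz":0.0023,"ax":0,"ay":0,"az":0},{"fingers":-1,"tx":0.1055,"ty":0.0055,"tz":0.0023,"ax":0,"ay":0,"az":0},{"fingers":-1,"tx":0.1055,"ty":0.0055,"tz":0.0023,"ax":0,"ay":0,"az":0}]}}

```text
time_s: 3.3
tcp_pos: [0.4729, -0.3638, 0.0801]
ee_rot: [[-0.005, 0.255, 0.967], [0.002, 0.967, -0.254], [-1.0, 0.001, -0.005]]
wrist_force: [-1.6, 0.1, -0.7]
gripper_width: 1.002
```

Call:
{"op": "play_rows", "data": {"commands": [{"fingers":1,"tx":0,"ty":0,"tz":0,"ax":0,"ay":0,"az":0},{"fingers":1,"tx":0,"ty":0,"tz":0,"ax":0,"ay":0,"az":0},{"fingers":1,"tx":0,"ty":0,"tz":0,"ax":0,"ay":0,"az":0},{"fingers":1,"tx":0,"ty":0,"tz":0,"ax":0,"ay":0,"az":0},{"fingers":1,"tx":0,"ty":0,"tz":0,"ax":0,"ay":0,"az":0}]}}

```text
time_s: 3.72
tcp_pos: [0.476, -0.3638, 0.0835]
ee_rot: [[0.002, 0.252, 0.968], [-0.001, 0.968, -0.252], [-1.0, -0.0, 0.002]]
wrist_force: [-0.5, 0.5, -0.1]
gripper_width: 0.71
```

Call:
{"op": "play_rows", "data": {"commands": [{"fingers":1,"tx":0,"ty":0,"tz":0,"ax":0,"ay":0,"az":0},{"fingers":1,"tx":0,"ty":0,"tz":0,"ax":0,"ay":0,"az":0},{"fingers":1,"tx":0,"ty":0,"tz":0,"ax":0,"ay":0,"az":0}]}}

```text
time_s: 3.97
tcp_pos: [0.4757, -0.3635, 0.0827]
ee_rot: [[0.0, 0.252, 0.968], [-0.0, 0.968, -0.252], [-1.0, -0.0, 0.0]]
wrist_force: [0.4, -0.5, -0.2]
gripper_width: 0.476
```

Call:
{"op": "play_rows", "data": {"commands": [{"fingers":1,"tx":0,"ty":0,"tz":0,"ax":0,"ay":0,"az":0},{"fingers":1,"tx":0,"ty":0,"tz":0,"ax":0,"ay":0,"az":0},{"fingers":1,"tx":0,"ty":0,"tz":0,"ax":0,"ay":0,"az":0},{"fingers":1,"tx":0,"ty":0,"tz":0,"ax":0,"ay":0,"az":0},{"fingers":1,"tx":0,"ty":0,"tz":0,"ax":0,"ay":0,"az":0}]}}

```text
time_s: 4.38
tcp_pos: [0.4756, -0.3643, 0.0828]
ee_rot: [[0.0, 0.252, 0.968], [-0.001, 0.968, -0.252], [-1.0, -0.001, 0.0]]
wrist_force: [-1.4, -4.0, 0.6]
gripper_width: 0.265
```

Call:
{"op": "play_rows", "data": {"commands": [{"fingers":1,"tx":0,"ty":0,"tz":0,"ax":0,"ay":0,"az":0},{"fingers":1,"tx":0,"ty":0,"tz":0,"ax":0,"ay":0,"az":0},{"fingers":1,"tx":0,"ty":0,"tz":0,"ax":0,"ay":0,"az":0}]}}

```text
time_s: 4.63
tcp_pos: [0.4756, -0.3643, 0.0828]
ee_rot: [[0.0, 0.252, 0.968], [-0.001, 0.968, -0.252], [-1.0, -0.001, 0.001]]
wrist_force: [-1.3, -4.6, 0.2]
gripper_width: 0.267
```

Call:
{"op": "play_rows", "data": {"commands": [{"fingers":1,"tx":-0.02,"ty":0,"tz":0,"ax":0,"ay":0,"az":0},{"fingers":1,"tx":-0.06,"ty":0,"tz":0,"ax":0,"ay":0,"az":0},{"fingers":1,"tx":-0.1,"ty":0,"tz":0,"ax":0,"ay":0,"az":0},{"fingers":1,"tx":-0.14,"ty":0,"tz":0,"ax":0,"ay":0,"az":0},{"fingers":1,"tx":-0.15,"ty":0,"tz":0,"ax":0,"ay":0,"az":0}]}}

```text
time_s: 5.05
tcp_pos: [0.4777, -0.3641, 0.1998]
ee_rot: [[0.007, 0.251, 0.968], [-0.003, 0.968, -0.251], [-1.0, -0.001, 0.008]]
wrist_force: [1.6, -0.2, -0.2]
gripper_width: 0.267
```

Run:
```python
from h import *
go((.460,-.0135,.195),75.5)
```

```text
t 5.05 tcp [ 0.4777 -0.3641  0.1998] yaw 75.4 F [ 1.6 -0.2 -0.2] w 0.267
txyz [ 0.0047  0.4466 -0.1404] ax -0.0003 dist 0.35109617278124483
```

Call:
{"op": "play_rows", "data": {"commands": [{"fingers":1,"tx":0,"ty":0.04,"tz":-0.0125,"ax":0,"ay":0,"az":0},{"fingers":1,"tx":0,"ty":0.09,"tz":-0.028,"ax":0,"ay":0,"az":0},{"fingers":1,"tx":0,"ty":0.14,"tz":-0.0435,"ax":0,"ay":0,"az":0},{"fingers":1,"tx":0,"ty":0.19,"tz":-0.059,"ax":0,"ay":0,"az":0},{"fingers":1,"tx":0,"ty":0.2235,"tz":-0.069,"ax":0,"ay":0,"az":0}]}}

```text
time_s: 5.47
tcp_pos: [0.4662, -0.185, 0.1937]
ee_rot: [[-0.002, 0.252, 0.968], [0.002, 0.968, -0.252], [-1.0, 0.002, -0.003]]
wrist_force: [0.2, 0.0, -1.0]
gripper_width: 0.263
```

Call:
{"op": "play_rows", "data": {"commands": [{"fingers":1,"tx":0,"ty":0.05,"tz":-0.0155,"ax":0,"ay":0,"az":0},{"fingers":1,"tx":0,"ty":0.1,"tz":-0.031,"ax":0,"ay":0,"az":0},{"fingers":1,"tx":0,"ty":0.15,"tz":-0.0465,"ax":0,"ay":0,"az":0},{"fingers":1,"tx":0,"ty":0.195,"tz":-0.0605,"ax":0,"ay":0,"az":0},{"fingers":1,"tx":0,"ty":0.2235,"tz":-0.069,"ax":0,"ay":0,"az":0}]}}

```text
time_s: 5.88
tcp_pos: [0.4586, -0.0099, 0.194]
ee_rot: [[-0.002, 0.25, 0.968], [0.001, 0.968, -0.25], [-1.0, 0.001, -0.002]]
wrist_force: [0.7, 0.3, -1.3]
gripper_width: 0.269
```

Call:
{"op": "play_rows", "data": {"commands": [{"fingers":1,"tx":0,"ty":0,"tz":0,"ax":0,"ay":0,"az":0},{"fingers":1,"tx":0,"ty":0,"tz":0,"ax":0,"ay":0,"az":0},{"fingers":1,"tx":0,"ty":0,"tz":0,"ax":0,"ay":0,"az":0}]}}

```text
time_s: 6.13
tcp_pos: [0.4593, -0.0129, 0.1943]
ee_rot: [[-0.002, 0.252, 0.968], [0.0, 0.968, -0.252], [-1.0, -0.0, -0.002]]
wrist_force: [0.4, -0.6, -2.1]
gripper_width: 0.267
```

Run:
```python
from h import *
go((.460,-.0135,.15),75.5)
a=viewer.capture('side');b=viewer.capture('top')
p=proj(a,(.46,-.0135,.1)).astype(int);q=proj(b,(.46,-.0135,.1)).astype(int);print(p,q)
A=cv2.resize(a['image'][p[1]-50:p[1]+50,p[0]-50:p[0]+50],(400,400),interpolation=2);B=cv2.resize(b['image'][q[1]-50:q[1]+50,q[0]-50:q[0]+50],(400,400),interpolation=2);save(np.hstack([A,B]),'c4.png')
```

```text
t 6.13 tcp [ 0.4593 -0.0129  0.1943] yaw 75.4 F [ 0.4 -0.6 -2.1] w 0.267
txyz [ 0.059  -0.0005  0.0012] ax -0.0005 dist 0.04427233176144418
[305 216] [305 280]
```

View pics/c4.png

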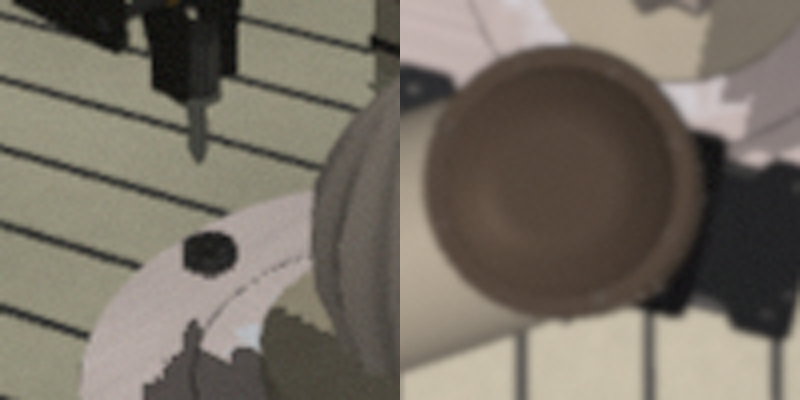

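Run:
```python
from h import *
a=viewer.capture('side');b=viewer.capture('top')
s=r.sense();T=np.asarray(s['tcp_pos'])+np.asarray(s['ee_rot'])[:,0]*.067
print(T,proj(a,T),'obs 304.75,206')
i=a['image'];g=i[205:250,285:335].astype(int).max(2)
m=(g<70).astype(np.uint8);n,l,st,ce=cv2.connectedComponentsWithStats(m);k=1+np.argmax(st[1:,4]);print(st[1:],ce[k]+[285,205])
mm=(l==k)
for y in range(st[k,1],st[k,1]+st[k,3]): xs=np.nonzero(mm[y])[0]; print(y+205,xs.min()+285,xs.max()+285,end='; ')
print()
# predicted outline of the bush for candidate centres
t=np.linspace(0,6.283,60)
from scipy.optimize import minimize
c0=ce[k]+[285,205]
def hull(c,x,y):
    P=np.array([proj(c,(x+.015*np.cos(u),y+.015*np.sin(u),z)) for z in(.064,.07) for u in t],np.float32)
    h=cv2.convexHull(P);M=cv2.moments(h);return np.array([M['m10'],M['m01']])/M['m00'],P.min(0),P.max(0)
f=minimize(lambda p:np.sum((hull(a,*p)[0]-c0)**2),(.462,-.014),method='Nelder-Mead',options=dict(xatol=1e-5,fatol=1e-6));print('side bush',f.x,hull(a,*f.x))
print('top hull for .46,-.0135',hull(b,.46,-.0135))
```

```text
[ 0.4597538  -0.01385508  0.1276907 ] [304.55293673 206.27406483] obs 304.75,206
[[ 19   0   1   1   1]
 [ 40   0   3   1   3]
 [ 44   1   6   2   6]
 [  0   6  11   4  11]
 [ 12  10   2   1   2]
 [ 15  11   2   1   2]
 [ 18  12   3   1   3]
 [ 22  13   4   2   4]
 [ 16  19  13  11 112]
 [  0  26   5   2   5]] [306.77678571 228.82142857]
224 306 309; 225 302 311; 226 301 312; 227 301 313; 228 301 313; 229 301 313; 230 301 313; 231 301 312; 232 301 312; 233 303 310; 234 306 308; 
side bush [ 0.46098687 -0.01067278] (array([306.77625835, 228.82028847]), array([299.85687, 223.66292], dtype=float32), array([313.6769 , 233.98212], dtype=float32))
top hull for .46,-.0135 (array([305.92263176, 281.06764855]), array([298.6786 , 273.81827], dtype=float32), array([313.1685 , 288.29523], dtype=float32))
```

Call:
{"op": "play_rows", "data": {"commands": [{"fingers":1,"tx":0.03,"ty":0.002,"tz":0.001,"ax":0,"ay":0,"az":0},{"fingers":1,"tx":0.06,"ty":0.002,"tz":0.001,"ax":0,"ay":0,"az":0},{"fingers":1,"tx":0.066,"ty":0.002,"tz":0.001,"ax":0,"ay":0,"az":0},{"fingers":1,"tx":0.066,"ty":0.002,"tz":0.001,"ax":0,"ay":0,"az":0},{"fingers":1,"tx":0.066,"ty":0.002,"tz":0.001,"ax":0,"ay":0,"az":0}]}}

```text
time_s: 6.75
tcp_pos: [0.4616, -0.0121, 0.146]
ee_rot: [[0.0, 0.252, 0.968], [-0.0, 0.968, -0.252], [-1.0, -0.0, 0.001]]
wrist_force: [0.6, 0.4, -1.4]
gripper_width: 0.264
```

Call:
{"op": "play_rows", "data": {"commands": [{"fingers":1,"tx":0.003,"ty":0,"tz":0,"ax":0,"ay":0,"az":0},{"fingers":1,"tx":0.007,"ty":0,"tz":0,"ax":0,"ay":0,"az":0},{"fingers":1,"tx":0.011,"ty":0,"tz":0,"ax":0,"ay":0,"az":0},{"fingers":1,"tx":0.013,"ty":0,"tz":0,"ax":0,"ay":0,"az":0},{"fingers":1,"tx":0.013,"ty":0,"tz":0,"ax":0,"ay":0,"az":0}]}}

```text
time_s: 7.17
tcp_pos: [0.4609, -0.0118, 0.1356]
ee_rot: [[-0.0, 0.252, 0.968], [-0.0, 0.968, -0.252], [-1.0, -0.0, -0.0]]
wrist_force: [-0.6, 0.2, -1.0]
gripper_width: 0.267
```

Call:
{"op": "play_rows", "data": {"commands": [{"fingers":1,"tx":0.002,"ty":0,"tz":0,"ax":0,"ay":0,"az":0},{"fingers":1,"tx":0.004,"ty":0,"tz":0,"ax":0,"ay":0,"az":0},{"fingers":1,"tx":0.006,"ty":0,"tz":0,"ax":0,"ay":0,"az":0},{"fingers":1,"tx":0.006,"ty":0,"tz":0,"ax":0,"ay":0,"az":0},{"fingers":1,"tx":0.006,"ty":0,"tz":0,"ax":0,"ay":0,"az":0}]}}

```text
time_s: 7.58
tcp_pos: [0.4611, -0.0118, 0.1312]
ee_rot: [[-0.0, 0.252, 0.968], [-0.0, 0.968, -0.252], [-1.0, -0.0, -0.0]]
wrist_force: [0.5, 0.4, -1.6]
gripper_width: 0.266
```

```bash
python3 -c "
from h import *
go((.4605,-.012,.128),75.5); print(r.sense()['moment'])"
```

```text
t 7.58 tcp [ 0.4611 -0.0118  0.1312] yaw 75.4 F [ 0.5  0.4 -1.6] w 0.266
txyz [ 0.0042 -0.0005 -0.0006] ax -0.0005 dist 0.003221713473341978
[-0.03822485 -0.0420299   0.0236486 ]
```

Call:
{"op": "play_rows", "data": {"commands": [{"fingers":1,"tx":0.002,"ty":0,"tz":0,"ax":0,"ay":0,"az":0},{"fingers":1,"tx":0.004,"ty":0,"tz":0,"ax":0,"ay":0,"az":0},{"fingers":1,"tx":0.006,"ty":0,"tz":0,"ax":0,"ay":0,"az":0},{"fingers":1,"tx":0.006,"ty":0,"tz":0,"ax":0,"ay":0,"az":0},{"fingers":1,"tx":0.006,"ty":0,"tz":0,"ax":0,"ay":0,"az":0}]}}

```text
time_s: 8.0
tcp_pos: [0.4611, -0.0118, 0.1267]
ee_rot: [[-0.0, 0.252, 0.968], [-0.0, 0.968, -0.252], [-1.0, -0.0, -0.0]]
wrist_force: [0.2, 0.6, -1.1]
gripper_width: 0.267
```

Call:
{"op": "play_rows", "data": {"commands": [{"fingers":1,"tx":0.002,"ty":0,"tz":0,"ax":0,"ay":0,"az":0},{"fingers":1,"tx":0.004,"ty":0,"tz":0,"ax":0,"ay":0,"az":0},{"fingers":1,"tx":0.006,"ty":0,"tz":0,"ax":0,"ay":0,"az":0},{"fingers":1,"tx":0.006,"ty":0,"tz":0,"ax":0,"ay":0,"az":0},{"fingers":1,"tx":0.006,"ty":0,"tz":0,"ax":0,"ay":0,"az":0}]}}

```text
time_s: 8.42
tcp_pos: [0.4614, -0.0116, 0.1222]
ee_rot: [[0.001, 0.252, 0.968], [0.0, 0.968, -0.252], [-1.0, 0.001, 0.001]]
wrist_force: [0.7, 1.1, -2.3]
gripper_width: 0.266
```

Call:
{"op": "play_rows", "data": {"commands": [{"fingers":1,"tx":0.002,"ty":0,"tz":0,"ax":0,"ay":0,"az":0},{"fingers":1,"tx":0.004,"ty":0,"tz":0,"ax":0,"ay":0,"az":0},{"fingers":1,"tx":0.006,"ty":0,"tz":0,"ax":0,"ay":0,"az":0},{"fingers":1,"tx":0.007,"ty":0,"tz":0,"ax":0,"ay":0,"az":0},{"fingers":1,"tx":0.007,"ty":0,"tz":0,"ax":0,"ay":0,"az":0}]}}

```text
time_s: 8.83
tcp_pos: [0.4614, -0.0116, 0.1169]
ee_rot: [[0.001, 0.252, 0.968], [0.0, 0.968, -0.252], [-1.0, 0.0, 0.001]]
wrist_force: [1.8, 1.1, -1.4]
gripper_width: 0.264
```

Call:
{"op": "play_rows", "data": {"commands": [{"fingers":1,"tx":0.0007,"ty":0,"tz":0,"ax":0,"ay":0,"az":0},{"fingers":1,"tx":0.0013,"ty":0,"tz":0,"ax":0,"ay":0,"az":0},{"fingers":1,"tx":0.0013,"ty":0,"tz":0,"ax":0,"ay":0,"az":0}]}}

```text
time_s: 9.08
tcp_pos: [0.4614, -0.0116, 0.1161]
ee_rot: [[0.001, 0.252, 0.968], [0.0, 0.968, -0.252], [-1.0, 0.0, 0.001]]
wrist_force: [1.4, 1.9, -1.3]
gripper_width: 0.268
```

Call:
{"op": "play_rows", "data": {"commands": [{"fingers":1,"tx":0.001,"ty":0,"tz":0,"ax":0,"ay":0,"az":0},{"fingers":1,"tx":0.002,"ty":0,"tz":0,"ax":0,"ay":0,"az":0},{"fingers":1,"tx":0.002,"ty":0,"tz":0,"ax":0,"ay":0,"az":0}]}}

```text
time_s: 9.33
tcp_pos: [0.4614, -0.0117, 0.1145]
ee_rot: [[0.001, 0.252, 0.968], [0.0, 0.968, -0.252], [-1.0, 0.0, 0.001]]
wrist_force: [1.8, 1.4, 0.2]
gripper_width: 0.27
```

Call:
{"op": "play_rows", "data": {"commands": [{"fingers":1,"tx":0.001,"ty":0,"tz":0,"ax":0,"ay":0,"az":0},{"fingers":1,"tx":0.001,"ty":0,"tz":0,"ax":0,"ay":0,"az":0},{"fingers":1,"tx":0.001,"ty":0,"tz":0,"ax":0,"ay":0,"az":0}]}}

```text
time_s: 9.58
tcp_pos: [0.4614, -0.0116, 0.1138]
ee_rot: [[0.001, 0.252, 0.968], [0.0, 0.968, -0.252], [-1.0, 0.0, 0.001]]
wrist_force: [1.5, 1.9, -0.4]
gripper_width: 0.267
```

Call:
{"op": "play_rows", "data": {"commands": [{"fingers":1,"tx":0.001,"ty":0,"tz":0,"ax":0,"ay":0,"az":0},{"fingers":1,"tx":0.001,"ty":0,"tz":0,"ax":0,"ay":0,"az":0},{"fingers":1,"tx":0.001,"ty":0,"tz":0,"ax":0,"ay":0,"az":0}]}}

```text
time_s: 9.83
tcp_pos: [0.4615, -0.0117, 0.1135]
ee_rot: [[0.001, 0.252, 0.968], [0.0, 0.968, -0.252], [-1.0, 0.0, 0.001]]
wrist_force: [1.3, 2.0, 2.7]
gripper_width: 0.265
```

Call:
{"op": "play_rows", "data": {"commands": [{"fingers":1,"tx":0.001,"ty":0,"tz":0,"ax":0,"ay":0,"az":0},{"fingers":1,"tx":0.001,"ty":0,"tz":0,"ax":0,"ay":0,"az":0},{"fingers":1,"tx":0.001,"ty":0,"tz":0,"ax":0,"ay":0,"az":0}]}}

```text
time_s: 10.08
tcp_pos: [0.4618, -0.0117, 0.1133]
ee_rot: [[0.002, 0.252, 0.968], [-0.0, 0.968, -0.252], [-1.0, 0.0, 0.002]]
wrist_force: [1.1, 1.8, 7.0]
gripper_width: 0.271
```

Contact at TCP z ≈ 0.1135, pressing about 8 N. Now turning the table in 5 mm arcs (anticlockwise) and feeling for the drop.

Call:
{"op": "play_rows", "data": {"commands": [{"fingers":1,"tx":0,"ty":-0.0022,"tz":0,"ax":-0.0036,"ay":0,"az":0},{"fingers":1,"tx":0,"ty":-0.0044,"tz":0.0001,"ax":-0.0072,"ay":0,"az":0},{"fingers":1,"tx":0,"ty":-0.0067,"tz":0.0001,"ax":-0.0108,"ay":0,"az":0},{"fingers":1,"tx":0,"ty":-0.0067,"tz":0.0001,"ax":-0.0108,"ay":0,"az":0}]}}

```text
time_s: 10.42
tcp_pos: [0.4611, -0.0156, 0.1133]
ee_rot: [[0.004, 0.219, 0.976], [0.002, 0.976, -0.219], [-1.0, 0.003, 0.003]]
wrist_force: [2.0, 6.2, 7.0]
gripper_width: 0.268
```

Call:
{"op": "play_rows", "data": {"commands": [{"fingers":1,"tx":0,"ty":-0.0022,"tz":0,"ax":-0.0036,"ay":0,"az":0},{"fingers":1,"tx":0,"ty":-0.0044,"tz":0.0001,"ax":-0.0072,"ay":0,"az":0},{"fingers":1,"tx":0,"ty":-0.0067,"tz":0.0001,"ax":-0.0108,"ay":0,"az":0},{"fingers":1,"tx":0,"ty":-0.0067,"tz":0.0001,"ax":-0.0108,"ay":0,"az":0}]}}

```text
time_s: 10.75
tcp_pos: [0.46, -0.0205, 0.1133]
ee_rot: [[0.003, 0.185, 0.983], [0.002, 0.983, -0.185], [-1.0, 0.003, 0.003]]
wrist_force: [0.9, 6.6, 6.1]
gripper_width: 0.269
```

Call:
{"op": "play_rows", "data": {"commands": [{"fingers":1,"tx":0,"ty":-0.0022,"tz":0,"ax":-0.0036,"ay":0,"az":0},{"fingers":1,"tx":0,"ty":-0.0044,"tz":0.0001,"ax":-0.0072,"ay":0,"az":0},{"fingers":1,"tx":0,"ty":-0.0067,"tz":0.0001,"ax":-0.0108,"ay":0,"az":0},{"fingers":1,"tx":0,"ty":-0.0067,"tz":0.0001,"ax":-0.0108,"ay":0,"az":0}]}}

```text
time_s: 11.08
tcp_pos: [0.4591, -0.0255, 0.1133]
ee_rot: [[0.003, 0.152, 0.988], [0.002, 0.988, -0.152], [-1.0, 0.002, 0.003]]
wrist_force: [0.8, 6.4, 7.2]
gripper_width: 0.265
```

Call:
{"op": "play_rows", "data": {"commands": [{"fingers":1,"tx":0,"ty":-0.0022,"tz":0,"ax":-0.0036,"ay":0,"az":0},{"fingers":1,"tx":0,"ty":-0.0044,"tz":0.0001,"ax":-0.0072,"ay":0,"az":0},{"fingers":1,"tx":0,"ty":-0.0067,"tz":0.0001,"ax":-0.0108,"ay":0,"az":0},{"fingers":1,"tx":0,"ty":-0.0067,"tz":0.0001,"ax":-0.0108,"ay":0,"az":0}]}}

```text
time_s: 11.42
tcp_pos: [0.4582, -0.0305, 0.1133]
ee_rot: [[0.003, 0.118, 0.993], [0.002, 0.993, -0.118], [-1.0, 0.002, 0.002]]
wrist_force: [-0.2, 6.7, 8.5]
gripper_width: 0.269
```

Call:
{"op": "play_rows", "data": {"commands": [{"fingers":1,"tx":0,"ty":-0.0022,"tz":0,"ax":-0.0036,"ay":0,"az":0},{"fingers":1,"tx":0,"ty":-0.0044,"tz":0.0001,"ax":-0.0072,"ay":0,"az":0},{"fingers":1,"tx":0,"ty":-0.0067,"tz":0.0001,"ax":-0.0108,"ay":0,"az":0},{"fingers":1,"tx":0,"ty":-0.0067,"tz":0.0001,"ax":-0.0108,"ay":0,"az":0}]}}

```text
time_s: 11.75
tcp_pos: [0.4576, -0.0356, 0.1133]
ee_rot: [[0.002, 0.085, 0.996], [0.002, 0.996, -0.085], [-1.0, 0.002, 0.002]]
wrist_force: [0.9, 7.2, 7.7]
gripper_width: 0.268
```

Call:
{"op": "play_rows", "data": {"commands": [{"fingers":1,"tx":0,"ty":-0.0022,"tz":0,"ax":-0.0036,"ay":0,"az":0},{"fingers":1,"tx":0,"ty":-0.0044,"tz":0.0001,"ax":-0.0072,"ay":0,"az":0},{"fingers":1,"tx":0,"ty":-0.0067,"tz":0.0001,"ax":-0.0108,"ay":0,"az":0},{"fingers":1,"tx":0,"ty":-0.0067,"tz":0.0001,"ax":-0.0108,"ay":0,"az":0}]}}

```text
time_s: 12.08
tcp_pos: [0.4572, -0.0406, 0.1133]
ee_rot: [[0.002, 0.051, 0.999], [0.002, 0.999, -0.051], [-1.0, 0.002, 0.002]]
wrist_force: [-0.5, 6.4, 7.6]
gripper_width: 0.265
```

Call:
{"op": "play_rows", "data": {"commands": [{"fingers":1,"tx":0,"ty":-0.0022,"tz":0,"ax":-0.0036,"ay":0,"az":0},{"fingers":1,"tx":0,"ty":-0.0044,"tz":0.0001,"ax":-0.0072,"ay":0,"az":0},{"fingers":1,"tx":0,"ty":-0.0067,"tz":0.0001,"ax":-0.0108,"ay":0,"az":0},{"fingers":1,"tx":0,"ty":-0.0067,"tz":0.0001,"ax":-0.0108,"ay":0,"az":0}]}}

```text
time_s: 12.42
tcp_pos: [0.4562, -0.0461, 0.1124]
ee_rot: [[0.0, 0.017, 1.0], [0.001, 1.0, -0.017], [-1.0, 0.001, 0.0]]
wrist_force: [1.8, 3.9, 1.0]
gripper_width: 0.27
```

The z reading fell 0.9 mm and the force vanished, so the tip is in a hole. Pushing down gently to see which side it catches on.

Call:
{"op": "play_rows", "data": {"commands": [{"fingers":1,"tx":0.0013,"ty":0,"tz":0,"ax":0,"ay":0,"az":0},{"fingers":1,"tx":0.0027,"ty":0,"tz":0,"ax":0,"ay":0,"az":0},{"fingers":1,"tx":0.0027,"ty":0,"tz":0,"ax":0,"ay":0,"az":0},{"fingers":1,"tx":0.0027,"ty":0,"tz":0,"ax":0,"ay":0,"az":0}]}}

```text
time_s: 12.75
tcp_pos: [0.4562, -0.0465, 0.1099]
ee_rot: [[-0.0, 0.018, 1.0], [-0.0, 1.0, -0.018], [-1.0, -0.0, -0.0]]
wrist_force: [2.7, 3.3, -0.9]
gripper_width: 0.27
```

Call:
{"op": "play_rows", "data": {"commands": [{"fingers":1,"tx":0.0013,"ty":0,"tz":0,"ax":0,"ay":0,"az":0},{"fingers":1,"tx":0.0027,"ty":0,"tz":0,"ax":0,"ay":0,"az":0},{"fingers":1,"tx":0.0027,"ty":0,"tz":0,"ax":0,"ay":0,"az":0},{"fingers":1,"tx":0.0027,"ty":0,"tz":0,"ax":0,"ay":0,"az":0}]}}

```text
time_s: 13.08
tcp_pos: [0.4562, -0.0467, 0.1081]
ee_rot: [[-0.0, 0.017, 1.0], [-0.0, 1.0, -0.017], [-1.0, -0.0, -0.0]]
wrist_force: [2.4, 1.5, 0.9]
gripper_width: 0.265
```

Call:
{"op": "play_rows", "data": {"commands": [{"fingers":1,"tx":0.001,"ty":-0.001,"tz":0,"ax":0,"ay":0,"az":0},{"fingers":1,"tx":0.002,"ty":-0.001,"tz":0,"ax":0,"ay":0,"az":0},{"fingers":1,"tx":0.0027,"ty":-0.001,"tz":0,"ax":0,"ay":0,"az":0},{"fingers":1,"tx":0.0027,"ty":-0.001,"tz":0,"ax":0,"ay":0,"az":0}]}}

```text
time_s: 13.42
tcp_pos: [0.4562, -0.0474, 0.1062]
ee_rot: [[-0.0, 0.017, 1.0], [-0.0, 1.0, -0.017], [-1.0, -0.0, -0.0]]
wrist_force: [1.7, 2.8, 1.9]
gripper_width: 0.273
```

Call:
{"op": "play_rows", "data": {"commands": [{"fingers":1,"tx":0.001,"ty":-0.0005,"tz":0,"ax":0,"ay":0,"az":0},{"fingers":1,"tx":0.002,"ty":-0.0005,"tz":0,"ax":0,"ay":0,"az":0},{"fingers":1,"tx":0.0027,"ty":-0.0005,"tz":0,"ax":0,"ay":0,"az":0},{"fingers":1,"tx":0.0027,"ty":-0.0005,"tz":0,"ax":0,"ay":0,"az":0}]}}

```text
time_s: 13.75
tcp_pos: [0.4562, -0.0478, 0.104]
ee_rot: [[-0.0, 0.017, 1.0], [-0.0, 1.0, -0.017], [-1.0, -0.0, -0.0]]
wrist_force: [1.9, 1.8, 0.1]
gripper_width: 0.263
```

Call:
{"op": "play_rows", "data": {"commands": [{"fingers":1,"tx":0.0013,"ty":0,"tz":0,"ax":0,"ay":0,"az":0},{"fingers":1,"tx":0.0027,"ty":0,"tz":0,"ax":0,"ay":0,"az":0},{"fingers":1,"tx":0.004,"ty":0,"tz":0,"ax":0,"ay":0,"az":0},{"fingers":1,"tx":0.005,"ty":0,"tz":0,"ax":0,"ay":0,"az":0},{"fingers":1,"tx":0.005,"ty":0,"tz":0,"ax":0,"ay":0,"az":0}]}}

```text
time_s: 14.17
tcp_pos: [0.4562, -0.0478, 0.1003]
ee_rot: [[-0.0, 0.017, 1.0], [-0.0, 1.0, -0.017], [-1.0, -0.0, -0.0]]
wrist_force: [2.1, 0.3, 1.2]
gripper_width: 0.268
```

Call:
{"op": "play_rows", "data": {"commands": [{"fingers":1,"tx":0.0013,"ty":0,"tz":0,"ax":0,"ay":0,"az":0},{"fingers":1,"tx":0.0027,"ty":0,"tz":0,"ax":0,"ay":0,"az":0},{"fingers":1,"tx":0.0027,"ty":0,"tz":0,"ax":0,"ay":0,"az":0},{"fingers":1,"tx":0.0027,"ty":0,"tz":0,"ax":0,"ay":0,"az":0}]}}

```text
time_s: 14.5
tcp_pos: [0.4562, -0.0478, 0.0983]
ee_rot: [[-0.0, 0.017, 1.0], [-0.0, 1.0, -0.017], [-1.0, -0.0, -0.0]]
wrist_force: [2.9, -1.7, 1.7]
gripper_width: 0.263
```

Call:
{"op": "play_rows", "data": {"commands": [{"fingers":1,"tx":0.001,"ty":0,"tz":0,"ax":0,"ay":0,"az":0},{"fingers":1,"tx":0.002,"ty":0,"tz":0,"ax":0,"ay":0,"az":0},{"fingers":1,"tx":0.002,"ty":0,"tz":0,"ax":0,"ay":0,"az":0}]}}

```text
time_s: 14.75
tcp_pos: [0.4564, -0.0478, 0.0976]
ee_rot: [[0.0, 0.017, 1.0], [-0.001, 1.0, -0.017], [-1.0, -0.001, 0.0]]
wrist_force: [-0.3, -1.6, 8.5]
gripper_width: 0.268
```

Seated: 15.9 mm below plate contact, with an 8.5 N reaction. Releasing and then lifting away.

Call:
{"op": "play_rows", "data": {"commands": [{"fingers":0.2,"tx":-0.001,"ty":0,"tz":0,"ax":0,"ay":0,"az":0},{"fingers":0,"tx":-0.001,"ty":0,"tz":0,"ax":0,"ay":0,"az":0},{"fingers":0,"tx":-0.001,"ty":0,"tz":0,"ax":0,"ay":0,"az":0},{"fingers":0,"tx":-0.001,"ty":0,"tz":0,"ax":0,"ay":0,"az":0},{"fingers":0,"tx":-0.001,"ty":0,"tz":0,"ax":0,"ay":0,"az":0}]}}

```text
time_s: 15.17
tcp_pos: [0.4555, -0.0477, 0.0971]
ee_rot: [[-0.002, 0.018, 1.0], [-0.0, 1.0, -0.018], [-1.0, -0.0, -0.002]]
wrist_force: [-0.5, -0.8, -0.6]
gripper_width: 0.484
```

Call:
{"op": "play_rows", "data": {"commands": [{"fingers":0,"tx":0,"ty":0,"tz":0,"ax":0,"ay":0,"az":0},{"fingers":0,"tx":0,"ty":0,"tz":0,"ax":0,"ay":0,"az":0},{"fingers":0,"tx":0,"ty":0,"tz":0,"ax":0,"ay":0,"az":0}]}}

```text
time_s: 15.42
tcp_pos: [0.4561, -0.0477, 0.0976]
ee_rot: [[-0.0, 0.017, 1.0], [-0.0, 1.0, -0.017], [-1.0, -0.0, -0.0]]
wrist_force: [0.7, -0.6, -0.1]
gripper_width: 0.493
```

Call:
{"op": "play_rows", "data": {"commands": [{"fingers":0,"tx":-0.02,"ty":0,"tz":0,"ax":0,"ay":0,"az":0},{"fingers":0,"tx":-0.06,"ty":0,"tz":0,"ax":0,"ay":0,"az":0},{"fingers":0,"tx":-0.1,"ty":0,"tz":0,"ax":0,"ay":0,"az":0},{"fingers":0,"tx":-0.14,"ty":0,"tz":0,"ax":0,"ay":0,"az":0},{"fingers":0,"tx":-0.16,"ty":0,"tz":0,"ax":0,"ay":0,"az":0}]}}

```text
time_s: 15.83
tcp_pos: [0.4577, -0.0476, 0.2214]
ee_rot: [[0.006, 0.017, 1.0], [0.0, 1.0, -0.017], [-1.0, 0.001, 0.006]]
wrist_force: [0.3, 0.1, 0.7]
gripper_width: 0.503
```

Call:
{"op": "play_rows", "data": {"commands": [{"fingers":0,"tx":0,"ty":0,"tz":0,"ax":0,"ay":0,"az":0},{"fingers":0,"tx":0,"ty":0,"tz":0,"ax":0,"ay":0,"az":0},{"fingers":0,"tx":0,"ty":0,"tz":0,"ax":0,"ay":0,"az":0}]}}

```text
time_s: 16.08
tcp_pos: [0.4555, -0.0477, 0.2167]
ee_rot: [[-0.002, 0.018, 1.0], [0.0, 1.0, -0.018], [-1.0, 0.0, -0.002]]
wrist_force: [-0.5, 1.0, -0.2]
gripper_width: 0.501
```

Run:
```python
from h import *
a=viewer.capture('side')
p=proj(a,(.456,-.048,.09)).astype(int)
for z in(.07,.11,.126): print(z,proj(a,(.4562,-.0478,z))-p+50)
A=cv2.resize(a['image'][p[1]-50:p[1]+50,p[0]-50:p[0]+50],(400,400),interpolation=2);B=cv2.resize(a['image'],(533,400));save(np.hstack([A,B[:,:400]]),'c5.png')
go((.456,-.048,.2))
```

```text
0.07 [51.31544442 58.22245662]
0.11 [50.45382396 42.96546331]
0.126 [50.09952016 36.69169085]
t 16.13 tcp [ 0.4553 -0.0478  0.2164] yaw 89.0 F [-0.1 -0.3 -1. ] w 0.498
txyz [ 0.0218 -0.0003  0.0009] ax 0 dist 0.01639213706459699
```

View pics/c5.png

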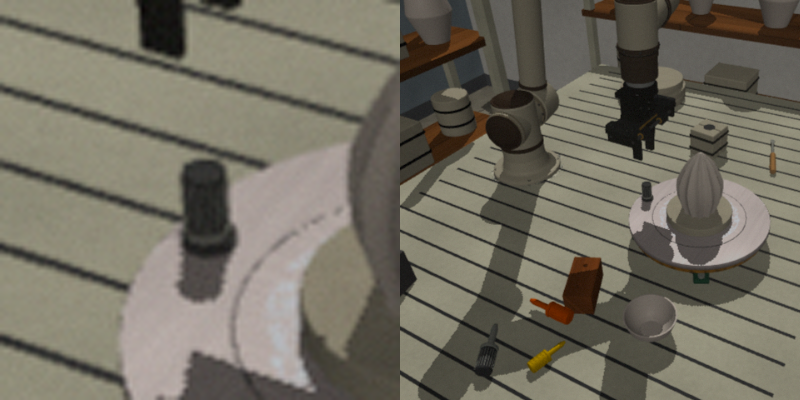

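The pin stands upright in the bush with its collar on it. Its knob top is at crop (203,167), where I predicted (202,172) for fully home. The hand is clear, and the mould, bowl and gouge are where they were. Handing in.

```bash
python3 -c "
from h import *
print(job.finish_job())"
```

```text
the job is handed in; nothing more can be done
None
```

The pin is locked home in the bush and the job is handed in; no verdict came back. I lifted the smaller steel pin out of the rest and put it through the bush until its tip met the dividing plate. The wrist sensed about 7 N there, or roughly 8–9 N once the pin's weight is counted. I then turned the table anticlockwise in 5 mm steps. The pin dropped after about 35 mm, and I pushed it down until the collar seated with an 8.5 N reaction.

**Last checks:**
- **Depth:** the pin stopped 15.9 mm below plate contact; 16 mm is fully home.
- **Picture:** the final side view shows the pin upright with its collar on the bush, the hand clear, and the mould, bowl and gouge looking unmoved. I judged those three by eye, not by measurement.
- **Forces:** no wrist reading went above about 9 N. I never brought the hand near the plaster model.
- **Time:** handed in at about 16 s.

**Problems and disagreements:**
- **Bush position:** the two cameras disagreed by up to 3 mm after I refined the side view, so I aimed between them. The tip entered without resistance.
- **Refused move:** one move call was refused because fields were missing, and I resent it.
- **Other pins:** the three other pins (large steel, orange, yellow) toppled by themselves early on, before the arm came near them.

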